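# Show the washed dispenser tap to the inspection camera

### The job

One of the two drink-dispenser taps in the white wash tray has a clearly longer threaded pipe than the other: pick that long-piped tap out of the tray and hold it up in front of the inspection camera, with the open end of its threaded pipe centred about 130 mm in front of the lens and the pipe pointing straight into the lens. Leave the other two fittings lying where they are and do not bump the camera or its stand. Finish while still holding the tap there, steady in the gripper.

Things in the scene. Friction and masses are not known exactly. Their poses are not given: they have to be found in the camera images.
- longtap_grip (a point): tap to show, steel, lying on its side, 26 mm tall; this point: centre of its 26 mm square block (flats, free to grip across own y within 20 mm either way along x), 13 mm above tray floor, own z up. Own x runs along the threaded pipe to its open end, 65 mm away. Valve barrel (26 mm thick) crosswise at x -38 mm: spout to y -38 mm, black paddle lever to y +42 mm. About 160 g, balanced within 6 mm of here
- longtap_mouth (a point): centre of the open end of the long tap's threaded pipe (20 mm diameter, 45 mm long past the block), on the pipe's axis, 65 mm along own x from longtap_grip; same axes
- shorttap_grip (a point): the other tap, to be left alone: same in every way, but its threaded pipe is only 13 mm long past the block (open end 33 mm from this point). This point is the centre of its block, 13 mm above the tray floor
- coupling_grip (a point): straight coupling, to be left alone: the same square block, with a threaded pipe 25 mm long on both ends, no barrel or lever, 90 mm overall. This point is the centre of its block, 13 mm above the tray floor
- tray: fixed white plastic tray on the counter, 200 (own x) x 440 (own y) mm outside, walls 18 mm high and 4 mm thick, inner floor 4 mm above the counter; origin at the centre of its underside. The three fittings lie side by side along own y about 140 mm apart, in any order
- stand: fixed stand of the inspection camera, on the counter beyond the tray: round foot 110 mm across, thin post 410 mm high, short arm with the camera head on the robot's side; origin at the centre of its underside. The lens is 80 mm to its own -x side and 335 mm up; the camera looks towards own -x and 30 degrees downwards
- lens (a point): centre of the front glass of the camera (lens barrel 34 mm across, 26 mm long, then a 50 x 48 x 44 mm housing behind it). Own x points backwards into the camera, along its optical axis, i.e. 30 degrees up and away from the robot
- focus (a point): empty point in the air on the optical axis 130 mm in front of the lens, 270 mm above the counter, where the open end of the pipe belongs; own x points from here straight to the lens (30 degrees above level), own y is level
Things that resemble listed ones, but are neither listed nor needed, are in the scene too. What is shaped like the part that bears longtap_grip but purple, turquoise or yellow is not meant.

How it is judged:
On the way:
1. the long-piped tap is held in the gripper, lifted clear of the tray (z of longtap_grip in the frame of tray above 0.06 m and contact force between longtap and the fingers above 0.5 N and contact force between longtap and tray below 0.2 N), for 0.2 s.
At the end, for the whole second after the job is handed in: The long-piped tap is held still in the gripper and carried by nothing else: the centre of its open pipe end within 20 mm of the focus point, the pipe aimed at the lens within 12 degrees. The short tap and the coupling are within 30 mm of where they were (distance between longtap_mouth and focus below 0.02 m and angle between the x axis of longtap_grip and the x axis of focus, either way round below 0.21 rad and x of longtap_grip in the frame of focus below -0.03 m and height (world z) of longtap_grip above 0.15 m and contact force between longtap and the fingers above 0.5 N and contact force between longtap and stand below 0.2 N and contact force between longtap and tray below 0.2 N and linear speed of longtap below 0.03 m/s and angular speed of longtap below 0.3 rad/s and distance of each of shorttap_grip, coupling_grip from where it was at the start of the episode below 0.03 m); the arm keeps its last pose, push and grip.
It fails at once if the short tap or the coupling is shifted by 30 mm or more (distance of any of shorttap_grip, coupling_grip from where it was at the start of the episode above 0.03 m).
It fails at once if the camera or its stand is bumped by the arm or the tap (contact force between stand and the arm above 2 N or contact force between stand and the fingers above 2 N or contact force between stand and longtap above 2 N).
It also fails if it takes over 35 s, if anything falls off the work surface, if the arm or the gripper's body presses on something with over 40 N, if the wrist force passes 120 N, or if a joint passes its speed limit or range.

### The arm

A 6-joint arm with a two-finger parallel gripper is mounted at the origin on the work surface. World frame = base frame: x ahead of the robot, y to its left, z up, the work surface at z = 0. Lengths are in m, angles in rad, forces in N, time in s.
With the tool pointing down it reaches from about 0.225 to 0.725 m from the base axis. Payload 3.1 kg.
Tool frame: the origin (TCP) lies between the finger pads; the fingertips stand env.tip_reach ahead of it and the grasp point (between the pads) lies 11 mm behind it (env.tip_reach is the distance from the TCP to the fingertips, in m); x points along the fingers, y is the direction in which the jaws open and shut, and the axes are right-handed (so a half turn about x gives the same grasp; the last joint's range is limited). The gripper opens to 85 mm and grips with 20 to 120 N. Pads are 22 mm wide; open, the fingers measure 114 mm over their backs; the gripper's body (76 mm by 85 mm) begins 54 mm behind the grasp point. The pads swing forward as they close: fully open they stand 13 mm farther back than shut.
Start: joints at [-1.458, 0.048, 0.099, 1.622, 0, 1.443], TCP at [0.125, -0.51, 0.239] pointing down, gripper open.
Joint ranges: [-2.91, 2.91], [-0.99, 1.94], [-1.21, 1.42], [-2.12, 2.29], [-1.49, 1.47], [-3.14, 3.14]. Speed limits (rad/s): [2.79, 2.79, 3.14, 3.14, 3.14, 3.14].

### API

Orientations are given as a unit quaternion [w, x, y, z].
In Python, from cell import get_state, viewer, workorder, env gives the robot as it stands.
- The arm moves only by the shell command python3 -m pendant 'ROWS'. ROWS is JSON, a list of rows, each a list of 3 entries, a list of its own where there are three numbers: the shift along the world's x, y, z in cm, then the turn, a rotation vector about the world's x, y, z in rad, then the opening, from 0 (shut) to 1 (fully open). In form: [[[tx, ty, tz], [rx, ry, rz], hand], ...]. A call has 1 to 12 rows; each row shifts and turns the commanded pose from where the row before left it; what a row does not reach is not made up. A row lasts 1/10 s, in which the tool goes at most 50 mm and 8.59 degrees, less where a joint would pass 70% of its speed; a pose out of reach is approached as far as the arm can. A call with a gripper value outside its range is refused whole. The fingers move at their own pace and stop on an object; the grip force is fixed at half the most. Time passes only in rows, so rows that do not move let the fingers close. It gives the time, the measured TCP pose, the force and the opening at its end, in the units of the state.
- get_state(): the state, without advancing time (a new reading comes with each control period).
- viewer.camera(name): name is "scene" or "side" or "wrist"; returns a dict with "img" (420x560x3 uint8, red, green, blue), "z_map" (420x560 float32, m along the optical axis (not along the pixel's ray), 0 where there is no reading), "fx", "fy", "cx", "cy" (pixels), "dist_coeffs" ([k1, k2, p1, p2, k3] as OpenCV has them; the pictures are not rectified), "world_to_cam" (4x4, takes a point from world to camera coordinates); the wrist camera has in their place "hand_eye" (4x4, takes a point from camera to tool coordinates, whose origin is the TCP and whose axes are the tool frame's). Camera axes: x right, y down, z forward; pixel columns grow to the right and rows downward; lengths in m; the calibration is good to about 2 mm. A picture is of the moment at which its call begins: read the wrist's pose just before it.
- workorder.finish_job(): hands the job in, once; it reports no verdict.
The state is a dict: "time_s": time; "joint_pos": joint angles; "joint_vel": joint speeds; "effort": joint torques, N m; "tool_pos": TCP position; "ee_rot": TCP orientation; "wrist_force": force on the tool from outside, world axes, zero at the start; "ft_torque": the same for the moment, N m; "width": finger opening in m.
Only numpy, scipy, OpenCV 4.12 (cv2) and the standard library are available. Lean on these libraries where they do the work, as an engineer would, in place of code of your own. Each camera call takes 0.05 s, during which the arm holds its last target.

## Working session

There is one attempt and no reset: what is moved stays moved. The work goes in short steps, Python scripts to look and compute and a shell command to move; the robot and the scene stay as the last step left them, time stands still between calls to the robot, and variables do not carry over. Pictures are saved under pics/ and viewed, and the job is handed in when it is done.

```bash
ls; mkdir -p pics; cat > h.py <<'E'
import numpy as np,cv2,pickle
from cell import get_state,viewer,workorder,env
E
python3 - <<'E'
from h import *
s=get_state();print(s['time_s'],s['tool_pos'],s['ee_rot'],s['width'],env.tip_reach)
for n in ['scene','side','wrist']:
    c=viewer.camera(n);pickle.dump(c,open(f'{n}0.pkl','wb'))
    cv2.imwrite(f'pics/{n}0.png',c['img'][:,:,::-1])
    print(n,c['fx'],c['dist_coeffs'])
E
```

```text
pics
0.0 [ 0.12511185 -0.50924939  0.23810167] [ 0.08408095  0.70199651  0.08579187 -0.70197653] 0.08544800896541123 0.008
scene 485.80636043889535 [-0.09052976  0.          0.          0.          0.        ]
side 443.49191779278215 [-0.06615131  0.          0.          0.          0.        ]
wrist 327.3996370037145 [-0.05872888  0.          0.          0.          0.        ]
```

View pics/scene0.png

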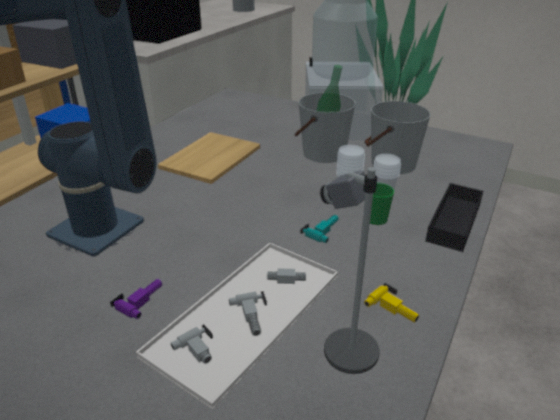

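View pics/side0.png

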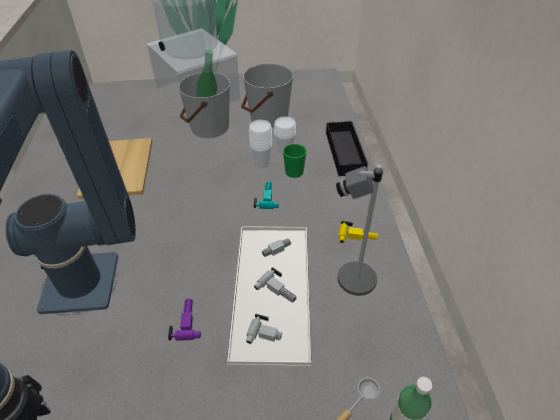

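View pics/wrist0.png

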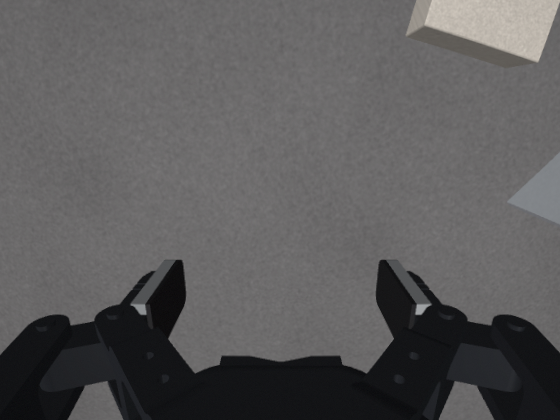

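The long tap is the middle one (scene about (248,305), side about (275,285)). The stand is at scene (350,350) and side (357,278). Next I'll enlarge both views.

```bash
python3 - <<'E'
from h import *
for n,(x,y,w,h) in {'scene':(210,270,80,70),'side':(240,255,80,60)}.items():
    c=pickle.load(open(n+'0.pkl','rb'))
    cv2.imwrite(f'pics/{n}z.png',cv2.resize(c['img'][y:y+h,x:x+w,::-1],None,fx=8,fy=8,interpolation=cv2.INTER_CUBIC))
for n,(x,y,w,h) in {'scene':(310,160,80,60),'side':(325,155,70,60)}.items():
    c=pickle.load(open(n+'0.pkl','rb'))
    cv2.imwrite(f'pics/{n}c.png',cv2.resize(c['img'][y:y+h,x:x+w,::-1],None,fx=8,fy=8,interpolation=cv2.INTER_CUBIC))
E
```

```text
(no output)
```

View pics/scenez.png

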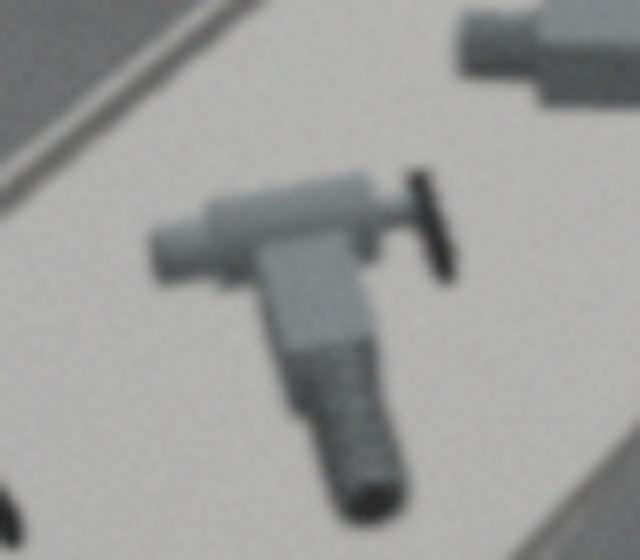

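View pics/sidez.png

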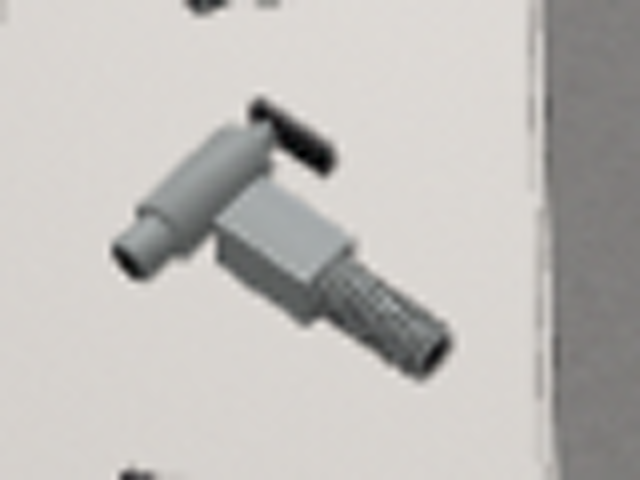

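View pics/scenec.png

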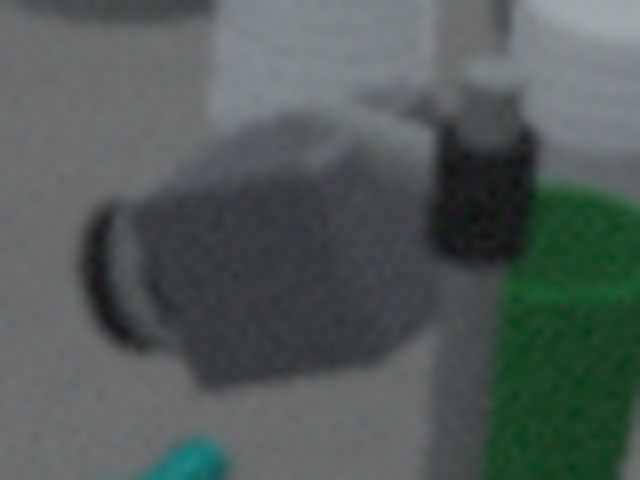

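View pics/sidec.png

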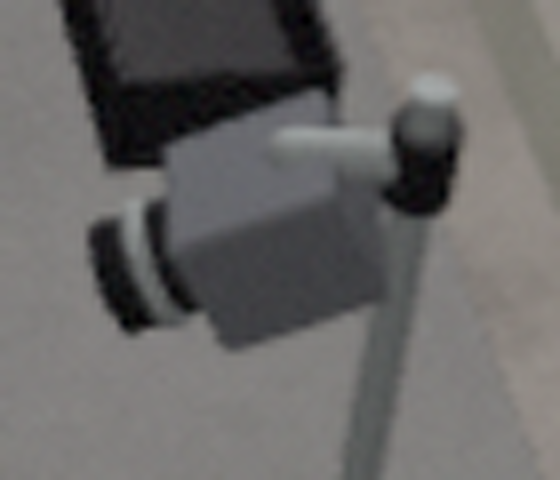

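```bash
cat >> h.py <<'E'
def ray(c,uv):
    K=np.array([[c['fx'],0,c['cx']],[0,c['fy'],c['cy']],[0,0,1]])
    p=cv2.undistortPoints(np.array([[uv]],float),K,np.array(c['dist_coeffs'],float))[0,0]
    T=np.linalg.inv(c['world_to_cam']);d=T[:3,:3]@np.array([p[0],p[1],1]);return T[:3,3],d
def onz(c,uv,z):
    o,d=ray(c,uv);return o+d*(z-o[2])/d[2]
def tri(rs):
    A=0;b=0
    for o,d in rs:
        d=d/np.linalg.norm(d);P=np.eye(3)-np.outer(d,d);A=A+P;b=b+P@o
    x=np.linalg.solve(A,b);return x,[np.linalg.norm(np.cross(x-o,d/np.linalg.norm(d))) for o,d in rs]
def proj(c,X):
    K=np.array([[c['fx'],0,c['cx']],[0,c['fy'],c['cy']],[0,0,1]])
    W=np.array(c['world_to_cam']);return cv2.projectPoints(np.atleast_2d(X).astype(float),cv2.Rodrigues(W[:3,:3])[0],W[:3,3],K,np.array(c['dist_coeffs'],float))[0][:,0]
E
python3 - <<'E'
from h import *
np.set_printoptions(precision=4,suppress=True)
S=pickle.load(open('scene0.pkl','rb'));D=pickle.load(open('side0.pkl','rb'))
def sz(u,v,o): return (u/8-.44+o[0],v/8-.44+o[1])
so,do=(210,270),(240,255)
print('mouth',onz(S,sz(372,497,so),.017),onz(D,sz(433,345,do),.017))
for p in [(258,250),(350,235),(375,338),(290,350)]: print('topS',onz(S,sz(*p,so),.03))
for p in [(263,175),(355,245),(310,280),(215,215)]: print('topD',onz(D,sz(*p,do),.03))
print('foot',onz(S,(352,349),.008),onz(D,(357.5,277),.008))
print('lens',tri([ray(S,sz(108,275,(310,160))),ray(D,sz(112,278,(325,155)))]))
print('posttop',tri([ray(S,sz(494,70,(310,160))),ray(D,sz(437,90,(325,155)))]))
for n,c in (('S',S),('D',D)):
    T=np.linalg.inv(c['world_to_cam']);print(n,T[:3,3])
E
```

```text
mouth [ 0.592  -0.1242  0.017 ] [ 0.5943 -0.119   0.017 ]
topS [ 0.5258 -0.073   0.03  ]
topS [ 0.5444 -0.0562  0.03  ]
topS [ 0.5705 -0.0864  0.03  ]
topS [ 0.5533 -0.1007  0.03  ]
topD [ 0.5436 -0.0531  0.03  ]
topD [ 0.5718 -0.0852  0.03  ]
topD [ 0.5553 -0.0977  0.03  ]
topD [ 0.5259 -0.068   0.03  ]
foot [ 0.7786 -0.0666  0.008 ] [ 0.7806 -0.0644  0.008 ]
lens (array([ 0.6977, -0.0602,  0.3411]), [np.float64(0.002102730755906845), np.float64(0.0021027307559067735)])
posttop (array([ 0.7781, -0.07  ,  0.4126]), [np.float64(0.00020947862890403063), np.float64(0.00020947862890402342)])
S [ 0.9724 -0.7049  0.756 ]
D [ 0.4997 -0.7767  1.0159]
```

```bash
python3 - <<'E'
from h import *
np.set_printoptions(precision=4,suppress=True)
c=pickle.load(open('wrist0.pkl','rb'));print(c['hand_eye'])
# stand model overlay
b=np.array([.779,-.0675]);
for n,(x,y,w,h) in {'scene':(310,160,80,60),'side':(325,155,70,60)}.items():
  c=pickle.load(open(n+'0.pkl','rb'));im=cv2.resize(c['img'][y:y+h,x:x+w,::-1],None,fx=8,fy=8)
  for yaw,col in ((-5,(0,0,255)),(0,(0,255,0)),(-10,(255,0,0))):
    a=np.radians(yaw);ax=np.array([np.cos(a),np.sin(a)])
    L=np.r_[b-.08*ax,.335];X=np.r_[ax*np.cos(np.pi/6),.5];Y=np.array([-ax[1],ax[0],0]);Z=np.cross(X,Y)
    t=np.linspace(0,2*np.pi,40)
    P=L+.017*(np.outer(np.cos(t),Y)+np.outer(np.sin(t),Z))
    uv=(proj(c,P)-[x,y]+.44)*8;cv2.polylines(im,[uv.astype(int)],True,col,1)
    Q=np.array([L+X*dx+Y*s*.025+Z*u*.024 for dx in(.026,.070) for s,u in((-1,-1),(1,-1),(1,1),(-1,1))])
    uv=(proj(c,Q)-[x,y]+.44)*8
    if yaw==-5:
      for k in (0,4): cv2.polylines(im,[uv[k:k+4].astype(int)],True,(0,255,255),1)
  cv2.imwrite(f'pics/{n}ov.png',im)
E
python3 -m pendant '[[[3.06,3.05,-0.2],[0,0,0.149],0.75],[[3.06,3.05,-0.2],[0,0,0.149],0.75],[[3.06,3.05,-0.2],[0,0,0.149],0.75],[[3.06,3.05,-0.2],[0,0,0.149],0.75],[[3.06,3.05,-0.2],[0,0,0.149],0.75],[[3.06,3.05,-0.2],[0,0,0.149],0.75],[[3.06,3.05,-0.2],[0,0,0.149],0.75],[[3.06,3.05,-0.2],[0,0,0.149],0.75],[[3.06,3.05,-0.2],[0,0,0.149],0.75],[[3.06,3.05,-0.2],[0,0,0.149],0.75],[[3.06,3.05,-0.2],[0,0,0.149],0.75],[[3.06,3.05,-0.2],[0,0,0.149],0.75]]'
```

```text
[[ 0.0006 -0.2784  0.9605 -0.1344]
 [ 1.      0.0003 -0.0005  0.0003]
 [-0.0002  0.9605  0.2784 -0.0717]
 [ 0.      0.      0.      1.    ]]
time_s: 1.35
tool_pos: [0.4933, -0.1423, 0.2149]
ee_rot: [0.602, 0.371, 0.602, -0.372]
wrist_force: [0.4, 0.0, 0.3]
width: 0.0641
```

View pics/sceneov.png

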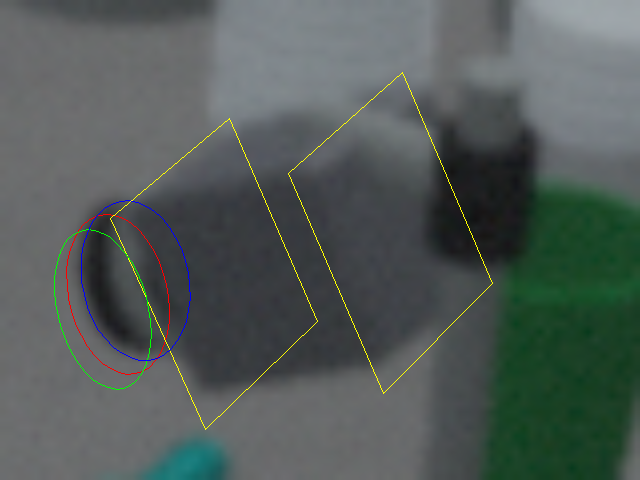

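View pics/sideov.png

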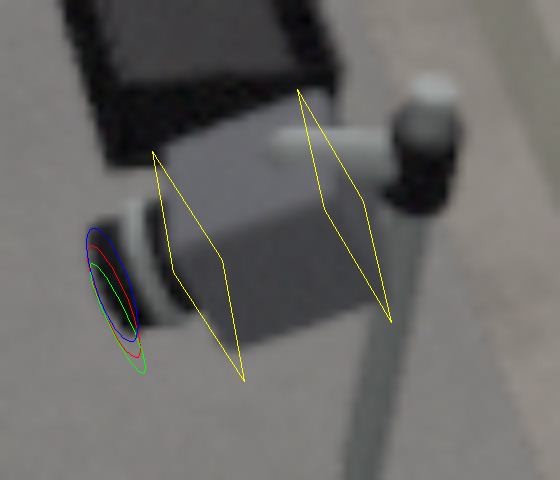

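```bash
python3 - <<'E'
from h import *
b=np.array([.779,-.0675])
for n,(x,y,w,h) in {'scene':(310,160,80,60),'side':(325,155,70,60)}.items():
  c=pickle.load(open(n+'0.pkl','rb'));ims=[]
  for yaw in (-9,-15):
    im=cv2.resize(c['img'][y:y+h,x:x+w,::-1],None,fx=6,fy=6)
    a=np.radians(yaw);ax=np.array([np.cos(a),np.sin(a)])
    L=np.r_[b-.08*ax,.337];X=np.r_[ax*np.cos(np.pi/6),.5];Y=np.array([-ax[1],ax[0],0]);Z=np.cross(X,Y)
    t=np.linspace(0,2*np.pi,40)
    for dx in(0,.026):
      P=L+dx*X+.017*(np.outer(np.cos(t),Y)+np.outer(np.sin(t),Z))
      cv2.polylines(im,[((proj(c,P)-[x,y]+.44)*6).astype(int)],True,(0,0,255),1)
    Q=np.array([L+X*dx+Y*s*.025+Z*u*.022 for dx in(.026,.074) for s,u in((-1,-1),(1,-1),(1,1),(-1,1))])
    uv=((proj(c,Q)-[x,y]+.44)*6).astype(int)
    for k in (0,4): cv2.polylines(im,[uv[k:k+4]],True,(0,255,255),1)
    for k in range(4): cv2.line(im,tuple(map(int,uv[k])),tuple(map(int,uv[k+4])),(0,255,255),1)
    ims.append(im)
  cv2.imwrite(f'pics/{n}ov2.png',np.vstack(ims) if 0 else cv2.resize(np.hstack(ims),None,fx=.83,fy=.83))
E
python3 -m pendant '[[[3.06,3.05,-0.2],[0,0,0.149],0.75],[[2.9,2.98,-0.2],[0,0,0.149],0.75],[[0,0,0],[0,0,0],0.75]]'
python3 - <<'E'
from h import *
s=get_state();c=viewer.camera('wrist');c['s']=s;pickle.dump(c,open('wrist1.pkl','wb'))
cv2.imwrite('pics/wrist1.png',c['img'][:,:,::-1])
E
```

```text
time_s: 1.65
tool_pos: [0.554, -0.0797, 0.2095]
ee_rot: [0.65, 0.278, 0.651, -0.277]
wrist_force: [0.1, -0.0, 0.4]
width: 0.064
```

View pics/sceneov2.png

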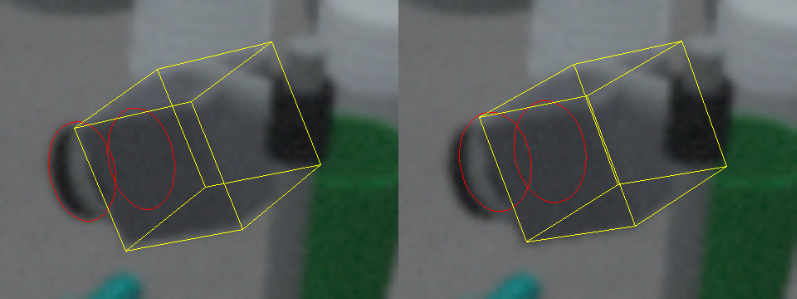

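View pics/sideov2.png

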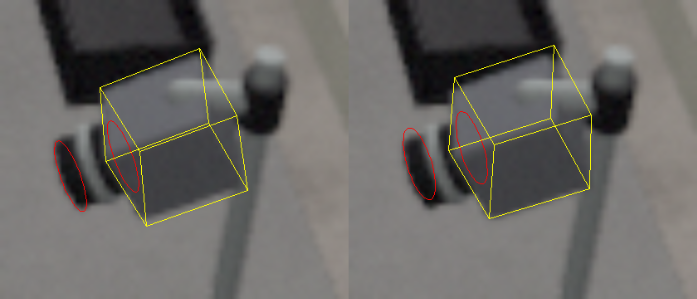

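View pics/wrist1.png

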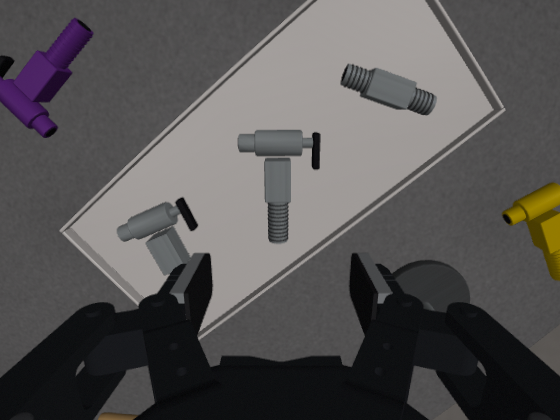

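```bash
python3 - <<'E'
from h import *
from scipy.spatial.transform import Rotation as R
np.set_printoptions(precision=4,suppress=True)
c=pickle.load(open('wrist1.pkl','rb'));s=c['s']
q=s['ee_rot'];T=np.eye(4);T[:3,:3]=R.from_quat([*q[1:],q[0]]).as_matrix();T[:3,3]=s['tool_pos']
print(T)
c['world_to_cam']=np.linalg.inv(T@c['hand_eye'])
im=c['img'][120:260,210:350,::-1];cv2.imwrite('pics/w1z.png',cv2.resize(im,None,fx=4,fy=4,interpolation=cv2.INTER_CUBIC))
P=[onz(c,p,.03) for p in[(266,159),(290,159),(290,201),(265,203)]];print(np.array(P),np.mean(P,0))
m=onz(c,(278,240),.017);print(m)
E
```

```text
[[-0.001   0.7224  0.6915  0.554 ]
 [ 0.0023  0.6915 -0.7224 -0.0797]
 [-1.      0.0009 -0.0023  0.2095]
 [ 0.      0.      0.      1.    ]]
[[ 0.5266 -0.0695  0.03  ]
 [ 0.5432 -0.0536  0.03  ]
 [ 0.5723 -0.0836  0.03  ]
 [ 0.5558 -0.1023  0.03  ]] [ 0.5495 -0.0773  0.03  ]
[ 0.596  -0.1258  0.017 ]
```

View pics/w1z.png

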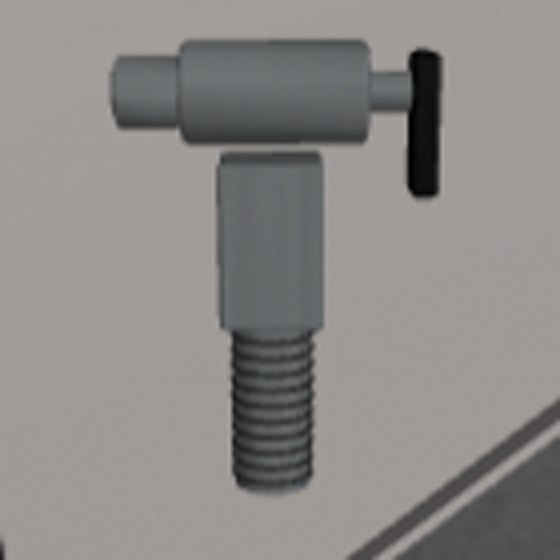

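```bash
python3 -m pendant '[[[0,0,-3],[0,0,0],0.55],[[0,0,-4],[0,0,0],0.55],[[0,0,-2],[0,0,0],0.55],[[0,0,0],[0,0,0],0.55]]'
```

```text
time_s: 2.1
tool_pos: [0.548, -0.0836, 0.1168]
ee_rot: [0.646, 0.28, 0.652, -0.282]
wrist_force: [-0.5, -0.5, -0.8]
width: 0.047
```

```bash
python3 -m pendant '[[[0,0,0],[0,0,0],0.55],[[0,0,0],[0,0,0],0.55]]'
```

```text
time_s: 2.3
tool_pos: [0.553, -0.0844, 0.1236]
ee_rot: [0.65, 0.281, 0.648, -0.28]
wrist_force: [-0.4, -0.4, 0.3]
width: 0.0469
```

```bash
python3 -m pendant '[[[0.15,0,-2.5],[0,0,0],0.55],[[0,0,-2.5],[0,0,0],0.55],[[0,0,-1.5],[0,0,0],0.55],[[0,0,-1],[0,0,0],0.55],[[0,0,0],[0,0,0],0.55],[[0,0,0],[0,0,0],0.55],[[0,0,0],[0,0,0],0.55]]'; python3 -c "
from h import *
print(get_state()['tool_pos'],get_state()['joint_vel'])"
```

```text
time_s: 3.0
tool_pos: [0.5547, -0.0839, 0.0479]
ee_rot: [0.65, 0.28, 0.648, -0.28]
wrist_force: [-0.0, -0.6, -0.3]
width: 0.0468
[ 0.55465864 -0.08386619  0.0478871 ] [-1.65466228e-03 -1.14666248e-03 -5.46823419e-04 -1.57286470e-03
 -3.06992492e-04 -4.24901500e-05]
```

```bash
python3 -m pendant '[[[0,0,-1.2],[0,0,0],0.55],[[0,0,-0.9],[0,0,0],0.55],[[0,0,-0.6],[0,0,0],0.55],[[0,0,-0.4],[0,0,0],0.55],[[0,0,-0.1],[0,0,0],0.55],[[0,0,0],[0,0,0],0.55],[[0,0,0],[0,0,0],0.55]]'
```

```text
time_s: 3.7
tool_pos: [0.5538, -0.0836, 0.0146]
ee_rot: [0.649, 0.28, 0.649, -0.28]
wrist_force: [0.4, 0.7, 0.3]
width: 0.0469
```

```bash
python3 -m pendant '[[[0,0,0],[0,0,0],0],[[0,0,0],[0,0,0],0],[[0,0,0],[0,0,0],0],[[0,0,0],[0,0,0],0],[[0,0,0],[0,0,0],0],[[0,0,0],[0,0,0],0],[[0,0,0],[0,0,0],0],[[0,0,0],[0,0,0],0]]'; python3 - <<'E'
from h import *
c=viewer.camera('wrist');cv2.imwrite('pics/wrist2.png',c['img'][:,:,::-1])
E
```

```text
time_s: 4.5
tool_pos: [0.5541, -0.0838, 0.015]
ee_rot: [0.65, 0.28, 0.649, -0.28]
wrist_force: [0.8, -0.4, 4.4]
width: 0.0247
```

View pics/wrist2.png

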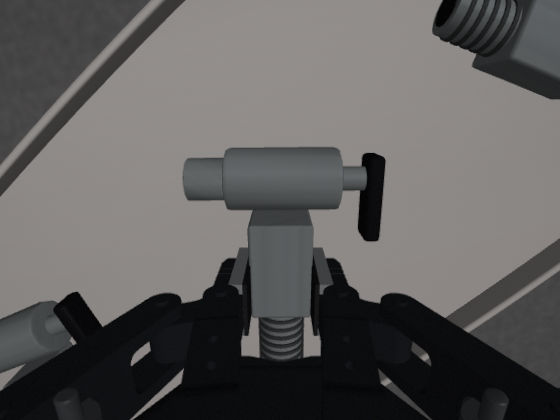

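```bash
python3 -m pendant '[[[0,0,0.5],[0,0,0],0],[[0,0,1.5],[0,0,0],0],[[0,0,2],[0,0,0],0],[[0,0,2],[0,0,0],0],[[0,0,2],[0,0,0],0],[[0,0,2],[0,0,0],0],[[0,0,1],[0,0,0],0],[[0,0,0],[0,0,0],0],[[0,0,0],[0,0,0],0],[[0,0,0],[0,0,0],0]]'; python3 - <<'E'
from h import *
c=viewer.camera('side');cv2.imwrite('pics/side3.png',c['img'][:,:,::-1])
c=viewer.camera('wrist');cv2.imwrite('pics/wrist3.png',c['img'][:,:,::-1])
E
```

```text
time_s: 5.55
tool_pos: [0.5525, -0.0833, 0.1227]
ee_rot: [0.648, 0.28, 0.65, -0.28]
wrist_force: [-0.5, -0.4, -1.4]
width: 0.025
```

View pics/side3.png

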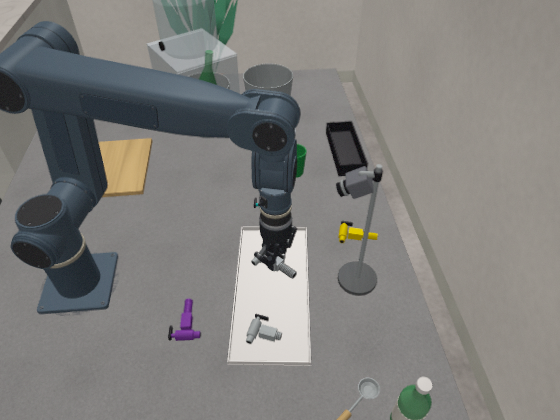

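View pics/wrist3.png

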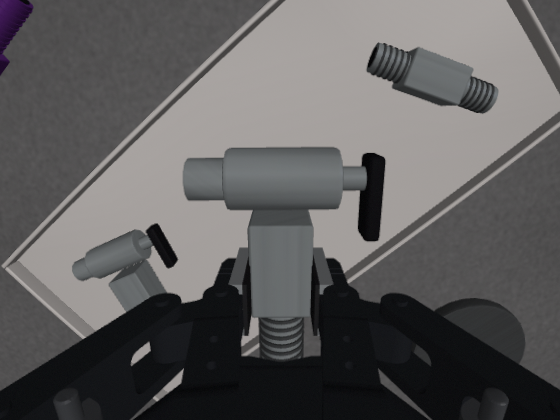

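```bash
python3 -m pendant '[[[0,0.6,1],[0,0,0.13],0],[[0,0.6,1],[0,0,0.13],0],[[0,0.6,1],[0,0,0.13],0],[[0,0.6,1],[0,0,0.13],0],[[0,0.6,1],[0,0,0.129],0],[[0,0,0],[0,0,0],0],[[0,0,0],[0,0,0],0]]';python3 -m pendant '[[[-0.24,0.46,1.3],[-0.0164,-0.1034,0],0],[[-0.24,0.46,1.3],[-0.0164,-0.1034,0],0],[[-0.24,0.46,1.3],[-0.0164,-0.1034,0],0],[[-0.24,0.46,1.3],[-0.0164,-0.1034,0],0],[[-0.24,0.46,1.3],[-0.0164,-0.1034,0],0],[[0,0,0],[0,0,0],0],[[0,0,0],[0,0,0],0],[[0,0,0],[0,0,0],0],[[0,0,0],[0,0,0],0]]'; python3 - <<'E'
from h import *
for n in('side','scene'):
    c=viewer.camera(n);pickle.dump(c,open(n+'4.pkl','wb'));cv2.imwrite(f'pics/{n}4.png',c['img'][:,:,::-1])
from scipy.spatial.transform import Rotation as R
s=get_state();q=s['ee_rot'];M=R.from_quat([*q[1:],q[0]]).as_matrix();print(s['tool_pos'],M)
E
```

```text
time_s: 6.35
tool_pos: [0.5534, -0.0536, 0.1737]
ee_rot: [0.704, 0.059, 0.705, -0.059]
wrist_force: [-0.6, -0.1, -1.2]
width: 0.025
time_s: 7.25
tool_pos: [0.5425, -0.0311, 0.2392]
ee_rot: [0.863, 0.043, 0.499, -0.071]
wrist_force: [-0.3, 0.4, -1.0]
width: 0.025
[ 0.54232046 -0.03097153  0.23909182] [[ 0.49234504  0.16457454  0.8546997 ]
 [-0.07831816  0.98635502 -0.14481035]
 [-0.86686944  0.00435815  0.49851618]]
```

View pics/side4.png

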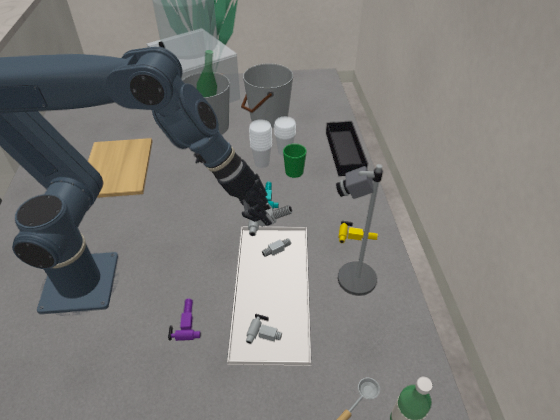

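View pics/scene4.png

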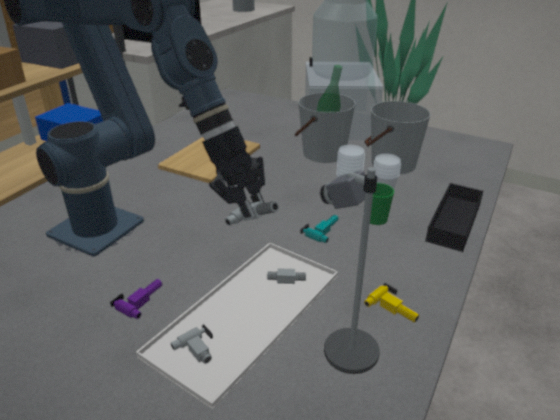

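```bash
python3 - <<'E'
from h import *
F=np.array([.5888,-.0374,.270])
ims=[]
for n,(x,y) in {'scene':(215,165),'side':(235,190)}.items():
    c=pickle.load(open(n+'4.pkl','rb'))
    im=cv2.resize(c['img'][y:y+65,x:x+65,::-1],None,fx=6,fy=6,interpolation=cv2.INTER_CUBIC)
    u=((proj(c,F)[0]-[x,y]+.44)*6);print(n,u,proj(c,F))
    cv2.drawMarker(im,tuple(map(int,u)),(0,0,255),0,8,1)
    ims.append(im)
cv2.imwrite('pics/m4.png',np.hstack(ims))
E
```

```text
scene [358.04497946 248.05714356] [[274.23416324 205.90285726]]
side [325.38726683 117.51460761] [[288.79121114 209.14576793]]
```

View pics/m4.png

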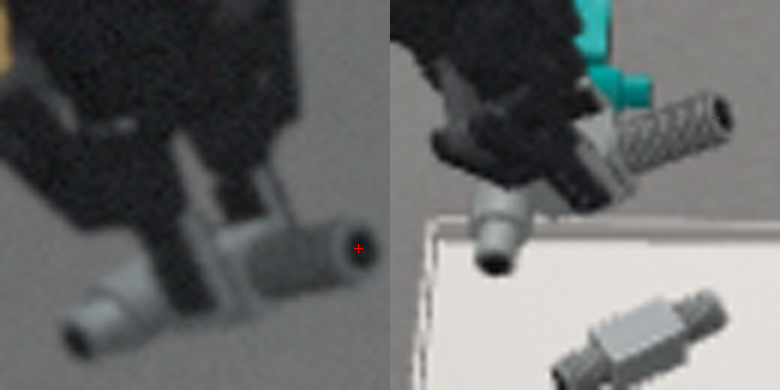

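The pipe mouth sits within about 1 px of the projected focus in both views: scene crop (361,250) against (358,248), and side crop (331,113) against (325,118). I'll let the arm settle briefly, then hand in.

```bash
python3 -m pendant '[[[0,0,0],[0,0,0],0],[[0,0,0],[0,0,0],0],[[0,0,0],[0,0,0],0]]'; python3 - <<'E'
from h import *
s=get_state();print(s['tool_pos'],abs(s['joint_vel']).max(),s['width']);print(workorder.finish_job())
E
```

```text
time_s: 7.65
tool_pos: [0.5416, -0.0306, 0.2392]
ee_rot: [0.863, 0.043, 0.498, -0.07]
wrist_force: [0.1, -0.4, -1.1]
width: 0.0248
[ 0.54164606 -0.03058095  0.23921884] 0.008002218590521509 0.024754898375785345
the job is handed in; nothing more can be done
None
```

I picked the long-piped tap (the middle of the three fittings) out of the tray by its block. It is now held in front of the inspection camera with the pipe pointing into the lens. I handed the job in at about 7.7 s; no verdict was reported.

- **Position:** In both fixed cameras the pipe mouth was within about 1 px (roughly 2 mm) of the focus point I worked out from the stand.
- **Aim:** By the arm's reading, the pipe is within about 1° of the estimated optical axis. I estimated the stand's heading at about -9° by overlaying a model. My first triangulation of the lens gave about -5°, but the overlay clearly fitted -9° better.
- **Grip:** The fingers read 24.8 mm on a 26 mm block, unchanged since the lift. The arm was nearly still when I handed in (joint speeds at or below 0.008 rad/s).
- **Other fittings and stand:** The short tap and coupling look unmoved in the last pictures, which I judged by eye and did not measure. The tap and gripper are well clear of the camera stand in those pictures.

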